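# Hang the document holder on the rail and press it back while a colleague screws it on

## Task

Hang the grey document holder by its two hooks over the horizontal steel rail, pocket towards the robot and centred in front of the sprung rubber buffer. Then be my third hand: press the holder steadily back against the buffer with about 10 newtons, which pushes the buffer about half-way in, never ramming it, and finish while still holding that push so that I can fasten it. Leave the white tub, the bottle and the mug alone.

Things in the scene. Friction and masses are not known exactly. Their poses are not given: they have to be found in the camera images.
- holder: grey plastic document holder, loose, 0.28 to 0.45 kg, upright on the counter at the start. Origin: middle of the bottom edge of its flat rear face; z up, pocket looks to -x, y along its width. Rear plate 140 wide (y), x -6 to 0, 150 high. Open pocket in front, 140 wide, 85 high, outer front face at x = -65, walls 5 thick. Grip tab above, two hooks behind
- tab (a point): middle of the holder's grip tab, (-6, 0, 188) mm in its frame, same axes. The tab stands up from the middle of the rear plate: 12 thick (x), 40 wide (y), z 150 to 215; take it from above by its two flat faces
- hook_left (a point): middle of the slot roof of the holder's +y steel hook: (15, 50, 150) mm in the holder's frame, same axes. Hook 20 wide (y), reaching back from the rear face; slot x 0 to 30, lip x 30 to 36 hanging down to z 115, top z 156. On the rail this point lies 8 mm above the rail's axis
- hook_right (a point): the same for the -y hook: (15, -50, 150) mm
- rail: fixed stand with a horizontal round steel rail, 16 diameter, 360 long along its y, axis 190 above the counter, on two posts (18 diameter) at y = +170 and -170 with low grey feet, 12 high, that run back to x = 100. Origin on the counter under the middle of the rail; its -x side looks towards the robot (turned up to 0.25 rad)
- rail_mid (a point): middle of the rail's axis, axes as rail (y along the rail, x away from the robot, z up)
- buffer: grey bracket, 44 wide, about 122 high, fixed behind (+x of) the rail at a place along it that varies; axes as rail; origin 12 mm above the counter and 83 mm behind the rail's axis. It carries the sprung plunger with a black rubber nose, axis along x, 87 mm above the counter
- nose (a point): tip of the domed rubber nose (36 diameter) of the plunger, moving with it; x is the way it is pressed in. Released it lies 87 mm above the counter and 10 mm on the robot's side of the rail's axis. The hung holder's rear face leans on it with 1 to 2 N by its weight and tilts a few degrees about the rail as it goes in
- plunger (a joint): how far the buffer is pressed in, in m: 0 released, 0.014 fully in; spring of 1.5 N per mm, so 10 N is about 0.0067
- tub: plain white open tub without hooks or tab, 75 x 130 x 85 high, loose; leave alone. Origin: centre of underside. It stands left or right of the work and changes places with the holder
- bottle: bottle, 60 diameter, 170 high, loose; leave alone. Origin: centre of underside
- mug: white mug, 80 diameter, 90 high, loose; leave alone. Origin: centre of underside
Mind the look-alikes: they are no part of the job. Several things have the shape of the holder; the one meant has the colours described above.

How it is judged (in metres and radians):
On the way:
1. the holder hangs by both hooks on the rail, pocket towards the robot, in front of the buffer, not yet pressed (x of hook_left in the frame of rail_mid between -0.014 and 0.014 m and z of hook_left in the frame of rail_mid between 0.001 and 0.015 m and x of hook_right in the frame of rail_mid between -0.014 and 0.014 m and z of hook_right in the frame of rail_mid between 0.001 and 0.015 m and y of hook_left in the frame of buffer between 0.025 and 0.075 m and y of hook_right in the frame of buffer between -0.075 and -0.025 m and contact force between holder and rail above 0.5 N and contact force between holder and table below 0.1 N and contact force between holder and buffer below 5 N), for 0.3 s.
At the end, for the whole second after the job is handed in: The holder hangs on the rail by both hooks (slot roofs within 7 mm of resting on it), pocket to the robot, centred on the buffer within 25 mm, clear of the counter and still, and is pressed on the buffer with 6 to 16 N through the last second (x of hook_left in the frame of rail_mid between -0.014 and 0.014 m and z of hook_left in the frame of rail_mid between 0.001 and 0.015 m and x of hook_right in the frame of rail_mid between -0.014 and 0.014 m and z of hook_right in the frame of rail_mid between 0.001 and 0.015 m and y of hook_left in the frame of buffer between 0.025 and 0.075 m and y of hook_right in the frame of buffer between -0.075 and -0.025 m and contact force between holder and rail above 0.5 N and contact force between holder and table below 0.1 N and contact force between holder and buffer between 6 and 16 N and linear speed of holder below 0.02 m/s); the arm keeps its last pose, push and grip.
It fails at once if the holder is rammed against the buffer with more than 30 N (contact force between holder and buffer above 30 N).
It fails at once if the tub is pushed more than 40 mm or tipped over (distance of tub from where it was at the start of the episode above 0.04 m or angle between tub's own z axis and vertical above 0.5 rad).
It fails at once if the bottle is pushed more than 40 mm or tipped over (distance of bottle from where it was at the start of the episode above 0.04 m or angle between bottle's own z axis and vertical above 0.5 rad).
It fails at once if the mug is pushed more than 40 mm or tipped over (distance of mug from where it was at the start of the episode above 0.04 m or angle between mug's own z axis and vertical above 0.5 rad).
It also fails if it takes over 66 s, if anything falls off the work surface, if the arm or the gripper's body presses on something with over 40 N, if the wrist force passes 120 N, or if a joint passes its speed limit or range.

## Robot

A 6-joint arm with a two-finger parallel gripper is mounted at the origin on the work surface. World frame = base frame: x ahead of the robot, y to its left, z up, the work surface at z = 0. Lengths are in mm, angles in rad, forces in N, time in s.
With the tool pointing down it reaches from about 275 to 750 mm from the base axis. Payload 10.2 kg.
Tool frame: the origin (TCP) lies at the very end of the fingers, on their centre line; the grasp point (between the pads) lies 19 mm behind it; z points along the fingers, y is the direction in which the jaws open and shut (so a half turn about z gives the same grasp; the last joint's range is limited). The gripper opens to 85 mm and grips with 20 to 120 N. Pads are 22 mm wide; open, the fingers measure 114 mm over their backs; the gripper's body (76 mm by 85 mm) begins 54 mm behind the grasp point. The pads swing forward as they close: fully open they stand 13 mm farther back than shut.
Start: joints at [-1.549, 0.313, 1.498, -0, 1.331, -0.223], TCP at [127.227, -509.357, 231.294] pointing down, gripper open.
Joint ranges: [-2.94, 2.94], [-0.97, 2.17], [0.19, 2.56], [-1.23, 4.37], [0.02, 3.11], [-2.88, 2.88]. Speed limits (rad/s): [2.39, 2.39, 3.01, 3.14, 3.14, 3.14].

## Interface

Orientations are given as a unit quaternion [w, x, y, z].
In Python, from rig import ctrl, eyes, order gives the robot as it stands.
- The arm moves only by the tool move_arm, never from a script. Its argument "deltas" is a list of rows, each a list of 6 numbers: the shift along the tool's x, y, z in cm, then the turn, a rotation vector about the tool's x, y, z in degrees. A call has exactly 10 rows; each row shifts and turns the commanded pose from where the row before left it, along the tool's axes as they then stand; what a row does not reach is not made up. A row lasts 1/10 s, in which the tool goes at most 50 mm and 8.59 degrees, less where a joint would pass 70% of its speed; a pose out of reach is approached as far as the arm can. A call is refused whole if a number of a shift passes 5 or a number of a turn 8.59, either way. A call with a gripper value outside its range is refused whole. "grip" is the finger opening in cm, from 0 to 8.54, set as the call begins (left out, the last holds). The fingers move at their own pace and stop on an object; "newtons" is the grip in N (left out, the last holds). Time passes only in rows, so rows that do not move let the fingers close, or fill a call up. It gives the time, the measured TCP pose, the force and the opening at its end, in the units of the state.
- ctrl.sense(): the state, without advancing time (a new reading comes with each control period).
- eyes.capture(name): name is "scene" or "side" or "wrist"; returns the picture (420x560x3 uint8, blue, green, red); there is no depth.
- eyes.camera_params(name): a dict with "K" (3x3 intrinsics, pixels), "camera_from_world" (4x4, takes a point from world to camera coordinates). Camera axes: x right, y down, z forward; pixel columns grow to the right and rows downward; lengths in mm; the calibration is good to about 2 mm. A picture is of the moment at which its call begins: read the wrist's pose just before it. camera_params takes no time and is no camera call; for the wrist camera it gives the pose at the moment of the call.
- order.finish_job(): hands the job in, once; it reports no verdict.
The state is a dict: "time_s": time; "joints": joint angles; "dq": joint speeds; "tau": joint torques, N m; "eef_pos": TCP position; "ee_rot": TCP orientation; "force": force on the tool from outside, world axes, zero at the start; "wrist_torque": the same for the moment, N m; "grip_width": opening from 0.0 (shut) to 1.0 (fully open).
Only numpy, scipy, OpenCV 4.12 (cv2) and the standard library are available. Lean on these libraries where they do the work, as an engineer would, in place of code of your own. Each camera call takes 0.05 s, during which the arm holds its last target.

## Working session

There is one attempt and no reset: what is moved stays moved. The work goes in short steps, Python scripts to look and compute and a tool call to move; the robot and the scene stay as the last step left them, time stands still between calls to the robot, and variables do not carry over. Pictures are saved under pics/ and viewed, and the job is handed in when it is done.

Besides the shell and the picture viewer there is one more tool, called after "Call:" as name(argument=value, ...) on one line, values as JSON. move_arm: Moves the arm, as the interface text tells. Its arguments: {"type":"object","properties":{"deltas":{"type":"array"},"grip":{"type":"number"},"newtons":{"type":"number"}},"required":["deltas"]}

```bash
mkdir -p pics; ls
python3 - <<'E'
from rig import ctrl, eyes, order
import cv2
for n in ("scene","side","wrist"):
    im=eyes.capture(n); cv2.imwrite(f"pics/{n}0.png",im)
    p=eyes.camera_params(n); print(n,p["K"],p["camera_from_world"])
print(ctrl.sense())
E
```

```text
pics
scene [[409.84544668   0.         269.84818419]
 [  0.         409.84544668 222.3375399 ]
 [  0.           0.           1.        ]] [[-3.30825752e-01  9.43677872e-01 -5.13759205e-03  1.66762852e+02]
 [ 7.18239503e-01  2.48254929e-01 -6.50001159e-01 -3.24449116e+02]
 [-6.12116279e-01 -2.18727144e-01 -7.59915849e-01  1.48221652e+03]
 [ 0.00000000e+00  0.00000000e+00  0.00000000e+00  1.00000000e+00]]
side [[482.17262362   0.         281.84835042]
 [  0.         482.17262362 206.53043888]
 [  0.           0.           1.        ]] [[-9.97646206e-01 -6.83136490e-02 -5.94080308e-03  5.88099695e+02]
 [-3.56799978e-02  5.91140835e-01 -8.05778785e-01  1.36123042e+02]
 [ 5.85575404e-02 -8.03670180e-01 -5.92186842e-01  1.32062431e+03]
 [ 0.00000000e+00  0.00000000e+00  0.00000000e+00  1.00000000e+00]]
wrist [[315.33779254   0.         281.18538752]
 [  0.         315.33779254 209.58767983]
 [  0.           0.           1.        ]] [[ 2.42846162e-01 -9.70064679e-01  5.09295199e-04 -5.26470776e+02]
 [-9.25979830e-01 -2.31653417e-01  2.98157757e-01 -3.91690270e+01]
 [-2.89114329e-01 -7.28780641e-02 -9.54516470e-01  3.78556084e+02]
 [ 0.00000000e+00  0.00000000e+00  0.00000000e+00  1.00000000e+00]]
{'time_s': 0.15, 'joints': array([-1.54940750e+00,  3.13317436e-01,  1.49825033e+00, -3.35681233e-06,
        1.33099823e+00, -2.23375396e-01]), 'dq': array([-0.00191078, -0.00248902, -0.00213127,  0.00078572, -0.00172524,
       -0.00220355]), 'tau': array([ 8.41089495e-04, -4.12369394e+01, -2.59797907e+01, -1.79017998e-04,
        3.20312029e-03,  2.26729765e-05]), 'eef_pos': array([ 127.21771439, -509.15747026,  230.87321202]), 'ee_rot': array([-4.84352373e-04,  9.92520485e-01,  1.22077226e-01,  4.74447943e-05]), 'force': array([0.80667272, 1.11418788, 0.04549837]), 'wrist_torque': array([-0.01239185, -0.02591522, -0.0111977 ]), 'grip_width': 0.9983010370990744}
```

View pics/scene0.png

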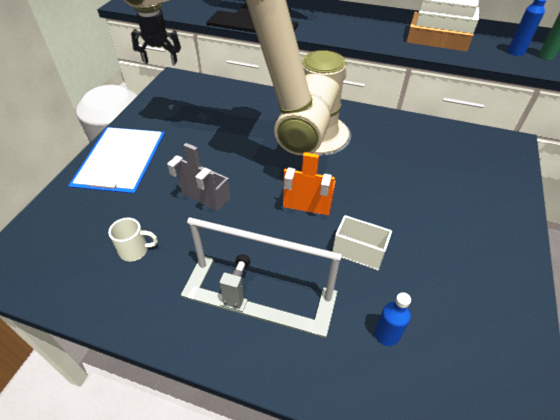

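View pics/side0.png

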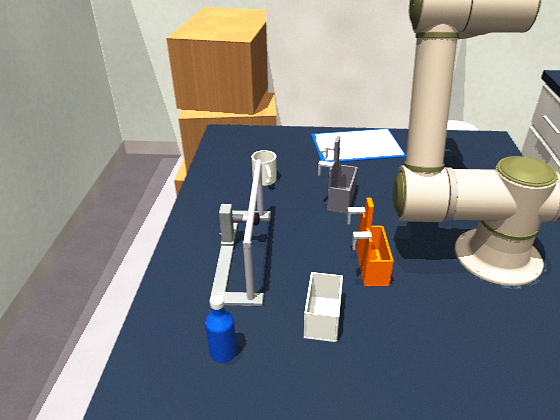

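View pics/wrist0.png

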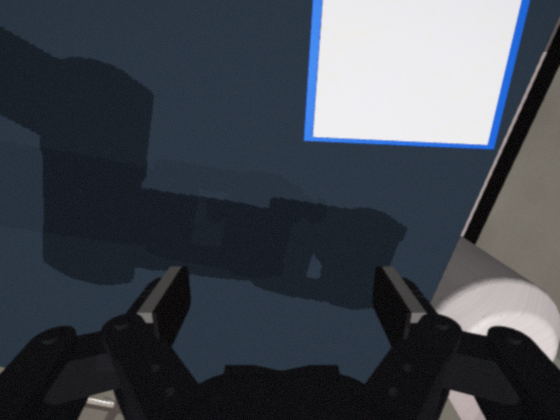

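Candidates: the grey holder at scene (200,183), the orange holder at scene (308,190), and the white tub at scene (362,242), which has no hooks. The grey one matches the description, so I'll check it in close crops.

Run:
```python
import cv2
s=cv2.imread("pics/scene0.png"); d=cv2.imread("pics/side0.png")
def crop(im,x0,y0,w,h,f,n): cv2.imwrite(f"pics/{n}.png",cv2.resize(im[y0:y0+h,x0:x0+w],None,fx=f,fy=f,interpolation=cv2.INTER_CUBIC))
crop(s,160,135,90,80,7,"c1"); crop(s,170,210,180,125,4,"c2"); crop(d,300,125,80,100,6,"c3"); crop(d,200,150,100,170,3.5,"c4")
```

```text
(no output)
```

View pics/c1.png

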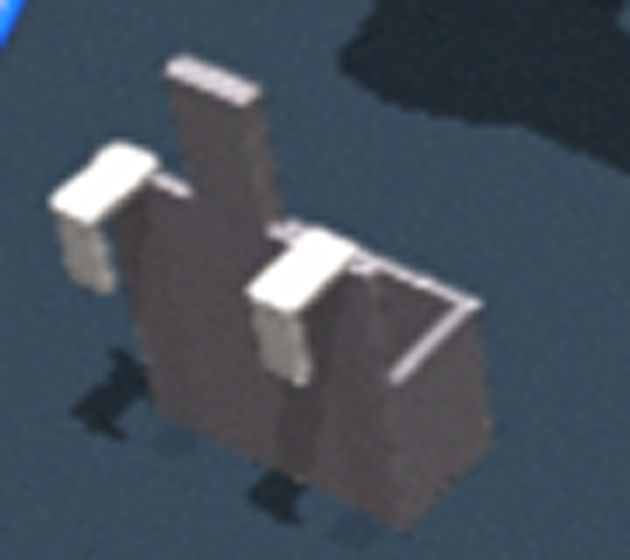

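View pics/c2.png

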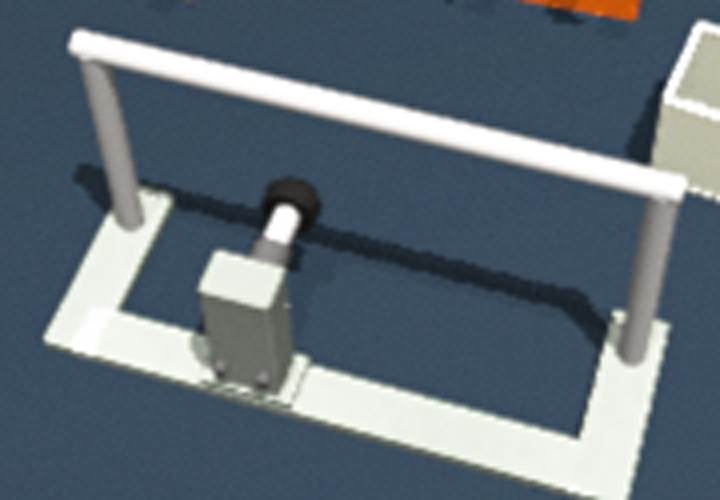

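View pics/c3.png

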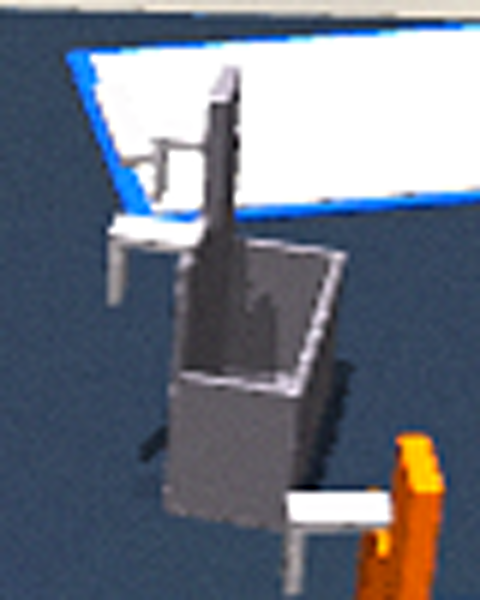

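View pics/c4.png

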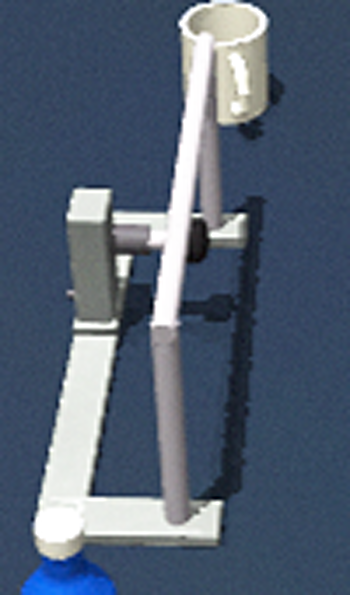

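The crop confirms it: grey body, tab at scene (190,147), and two steel hooks at (175,161) and (203,173) pointing towards +x. The orange one is the decoy. The rail runs from (190,221) to (340,257), with the black nose at about (243,260). Next I'll compute the poses.

```bash
cat > h.py <<'E'
import numpy as np, cv2
from rig import eyes,ctrl
def ray(n,px,P=None):
    p=P or eyes.camera_params(n);K=np.array(p["K"]);T=np.array(p["camera_from_world"])
    R=T[:3,:3];c=-R.T@T[:3,3]; d=R.T@np.linalg.solve(K,[px[0],px[1],1]); return c,d
def onz(n,px,z,P=None):
    c,d=ray(n,px,P); return (c+d*(z-c[2])/d[2]).round(1)
def tri(a,b):
    (c1,d1),(c2,d2)=a,b
    A=np.stack([d1,-d2],1);s=np.linalg.lstsq(A,c2-c1,rcond=None)[0]
    p,q=c1+d1*s[0],c2+d2*s[1]; return ((p+q)/2).round(1),np.linalg.norm(p-q).round(1)
def proj(n,X,P=None):
    p=P or eyes.camera_params(n);T=np.array(p["camera_from_world"]);x=np.array(p["K"])@(T[:3,:3]@np.array(X)+T[:3,3]);return (x[:2]/x[2]).round(1)
E
python3 - <<'E'
from h import *
def s(c,o,f): return ((c[0]+.5)/f-.5+o[0],(c[1]+.5)/f-.5+o[1])
c1=lambda x,y:s((x,y),(160,135),7)
c2=lambda x,y:s((x,y),(170,210),4)
c3=lambda x,y:s((x,y),(300,125),6)
c4=lambda x,y:s((x,y),(200,150),3.5)
print("tabtop",onz("scene",c1(214,81),215),onz("side",c3(225,85),215))
print("hook-",onz("scene",c1(104,181),156)); print("hook+",onz("scene",c1(304,269),156), onz("side",c3(158,232),156))
print("botrear",onz("scene",c1(405,530),0),onz("scene",c1(155,412),0))
print("bot side",onz("side",c3(165,510),0),onz("side",c3(293,525),0))
print("rail scene",onz("scene",c2(80,44),190),onz("scene",c2(680,187),190))
print("rail side",onz("side",c4(203,40),190),onz("side",c4(163,330),190))
print("nose",onz("scene",c2(292,208),87),onz("side",c4(200,240),87))
print("plunger",onz("scene",c2(268,250),87),"bracket top ctr",onz("scene",c2(244,277),134))
print("tub",onz("scene",(362,242),60),"mug",onz("scene",(128,238),45),"bottle",onz("scene",(393,325),80))
E
```

```text
tabtop [ 446.6 -245.5  215. ] [ 442.3 -247.8  215. ]
hook- [ 454.7 -300.5  156. ]
hook+ [ 475.6 -202.2  156. ] [ 472.4 -204.8  156. ]
botrear [ 463.9 -181.9    0. ] [ 435.1 -317.1    0. ]
bot side [ 461.4 -186.4    0. ] [ 395.9 -177.4    0. ]
rail scene [ 666.9 -141.1  190. ] [652.8 214.  190. ]
rail side [ 667.3 -149.   190. ] [653.9 209.6 190. ]
nose [669.5 -12.6  87. ] [659.1 -17.7  87. ]
plunger [702.9 -14.8  87. ] bracket top ctr [752.   -5.8 134. ]
tub [490.7 253.2  60. ] mug [ 672.3 -348.9   45. ] bottle [714.5 362.3  80. ]
```

```bash
cat >> h.py <<'E'
from scipy.spatial.transform import Rotation as Ro
def rot():
    s=ctrl.sense(); q=s["ee_rot"]; return np.array(s["eef_pos"]),Ro.from_quat([q[1],q[2],q[3],q[0]])
def down(psi): # tool z down, tool y along (cos psi, sin psi)
    y=np.array([np.cos(psi),np.sin(psi),0]);z=np.array([0,0,-1.]);return Ro.from_matrix(np.stack([np.cross(y,z),y,z],1))
def plan(tp,R1,n,ease=True,dp=2,start=None):
    p0,R0=start or rot(); tp=np.array(tp,float); rv=(R0.inv()*R1).as_rotvec()
    p,R=p0.copy(),R0; rows=[]
    for i in range(1,n+1):
        u=i/n; u=(3*u*u-2*u**3) if ease else u
        q=p0+(tp-p0)*u; Rq=R0*Ro.from_rotvec(rv*u)
        d=np.round(R.inv().apply(q-p)/10,dp); w=np.round(np.degrees((R.inv()*Rq).as_rotvec()),1)
        rows.append([*(d+0.),*(w+0.)]); p=p+R.apply(d*10); R=R*Ro.from_rotvec(np.radians(w))
    print("[" + ",".join("["+",".join(f"{v:g}" for v in r)+"]" for r in rows)+"]"); print("ends",p.round(1)); return p,R
E
python3 - <<'E'
from h import *
p,R=rot();print(down(-1.326).inv()*R and (down(-1.326).inv()*R).magnitude())
plan((360,-300,285),down(-.21),10)
E
```

```text
0.0009738445965025354
[[0.77,-0.41,-0.15,0,0,-1.8],[2.14,-1.05,-0.41,0,0,-4.9],[3.27,-1.27,-0.6,0,0,-7.1],[4.12,-1.04,-0.74,0,0,-8.7],[4.62,-0.43,-0.8,0,0,-9.5],[4.62,0.33,-0.79,0,0,-9.4],[4.14,0.99,-0.74,0,0,-8.7],[3.24,1.32,-0.6,0,0,-7.2],[2.08,1.17,-0.41,0,-0.1,-4.9],[0.72,0.49,-0.15,0,0,-1.7]]
ends [ 360. -300.  285.]
```

Run:
```python
from h import *
plan((360,-300,285),down(-.21),10,ease=False,dp=1)
```

```text
[[2.8,-1.5,-0.5,0,0,-6.4],[2.9,-1.1,-0.6,0,0,-6.4],[3,-0.8,-0.5,0,0,-6.4],[3.1,-0.5,-0.6,0,0,-6.4],[3.1,-0.1,-0.5,0,0,-6.4],[3.1,0.2,-0.5,0,0,-6.4],[3.1,0.6,-0.6,0,0,-6.4],[3,0.9,-0.5,0,0,-6.4],[2.9,1.2,-0.6,0,0,-6.3],[2.7,1.6,-0.5,0,-0.1,-6.4]]
ends [ 360.3 -300.4  285.1]
```

Call:
move_arm(deltas=[[2.8,-1.5,-0.5,0,0,-6.4],[2.9,-1.1,-0.6,0,0,-6.4],[3,-0.8,-0.5,0,0,-6.4],[3.1,-0.5,-0.6,0,0,-6.4],[3.1,-0.1,-0.5,0,0,-6.4],[3.1,0.2,-0.5,0,0,-6.4],[3.1,0.6,-0.6,0,0,-6.4],[3,0.9,-0.5,0,0,-6.4],[2.9,1.2,-0.6,0,0,-6.4],[2.7,1.6,-0.5,0,0,-6.4]], grip=8.5)

```text
time_s: 1.15
eef_pos: [361.0, -299.4, 285.5]
ee_rot: [-0.0, 0.776, 0.631, -0.0]
force: [-0.1, -0.4, 0.2]
grip_width: 0.997
```

Run:
```python
from h import *
p,R=rot();print(p,R.as_matrix().round(3))
P=eyes.camera_params("wrist");cv2.imwrite("pics/w1.png",eyes.capture("wrist"))
T=np.array(P["camera_from_world"]);print("cam in tool",R.inv().apply(-T[:3,:3].T@T[:3,3]-p))
for X in ((445,-246.5,215),(451,-247,156)): print(proj("wrist",X,P))
```

```text
[ 361.03994856 -299.40073583  285.48760453] [[ 0.203  0.979 -0.   ]
 [ 0.979 -0.203  0.   ]
 [ 0.    -0.    -1.   ]]
cam in tool [ 7.50314672e+01 -1.40851931e-01 -1.42397947e+02]
[390.8 120.4]
[374.4 117.3]
```

View pics/w1.png

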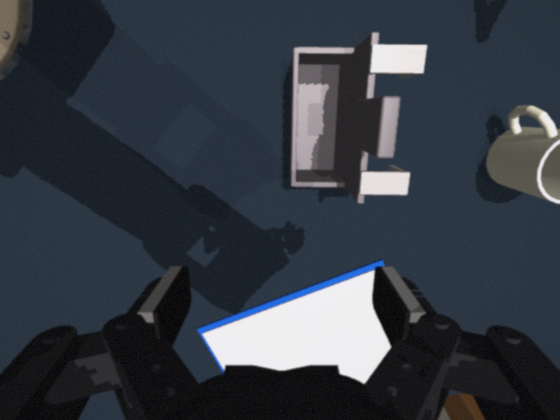

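Run:
```python
from h import *
P=eyes.camera_params("wrist")
im=cv2.imread("pics/w1.png");cv2.imwrite("pics/w1c.png",cv2.resize(im[25:215,280:440],None,fx=3.5,fy=3.15*3.5/3.15,interpolation=cv2.INTER_CUBIC))
```

```text
(no output)
```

View pics/w1c.png

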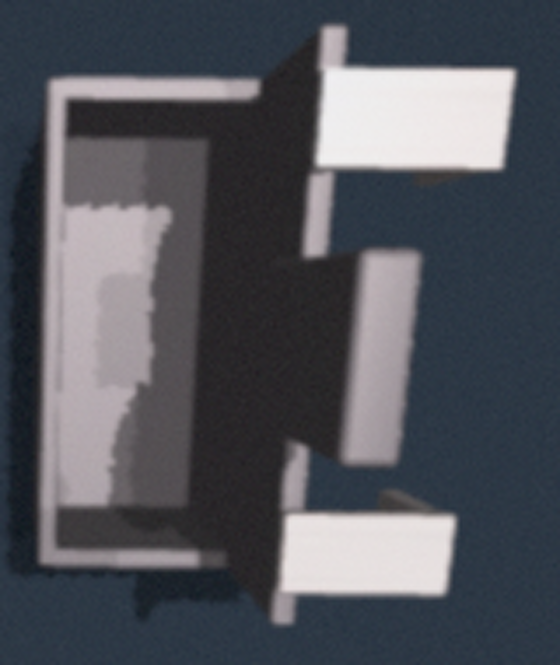

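Run:
```python
from h import *
P=eyes.camera_params("wrist")
f=lambda x,y,z:onz("wrist",(x/3.5+280,y/3.5+25),z,P)
t=[f(359,250,215),f(421,252,215),f(398,465,215),f(340,464,215)]
print("tab",np.mean(t,0),t)
a=np.mean([f(326,66,156),f(516,70,156),f(502,170,156),f(316,167,156)],0);b=np.mean([f(285,513,156),f(456,514,156),f(445,596,156),f(280,593,156)],0)
print(a,b,np.arctan2(-(a-b)[0],(a-b)[1]),(a+b)/2)
```

```text
tab [ 445.475 -248.175  215.   ] [array([ 443.7, -227.8,  215. ]), array([ 454.8, -230.4,  215. ]), array([ 447.2, -268.4,  215. ]), array([ 436.2, -266.1,  215. ])]
[ 477.15 -203.6   156.  ] [ 456.575 -301.85   156.   ] -0.2064316056116968 [ 466.8625 -252.725   156.    ]
```

Call:
move_arm(deltas=[[1.4,1.4,0,0,0,0],[1.8,1.9,0,0,0,0],[1.8,1.9,0,0,0,0],[1.3,1.4,0,0,0,0],[0.4,0.6,0,0,0,0],[0,0,1.5,0,0,0],[0,0,2,0,0,0],[0,0,2,0,0,0],[0,0,0,0,0,0],[0,0,0,0,0,0]])

```text
time_s: 2.2
eef_pos: [444.5, -250.3, 230.9]
ee_rot: [0.0, 0.777, 0.629, -0.0]
force: [0.3, -0.1, -0.3]
grip_width: 0.998
```

Run:
```python
from h import *
p,R=rot();print(p)
P=eyes.camera_params("wrist");cv2.imwrite("pics/w2.png",eyes.capture("wrist"))
```

```text
[ 444.46935609 -250.29820291  230.87325462]
```

View pics/w2.png

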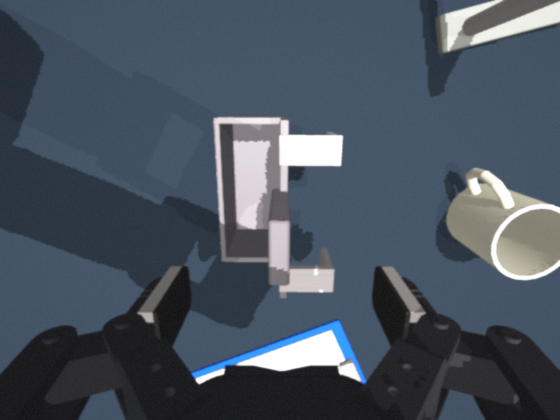

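Call:
move_arm(deltas=[[0.2,0,1,0,0,0],[0,0,1.5,0,0,0],[0,0,1.5,0,0,0],[0,0,1.2,0,0,0],[0,0,0.8,0,0,0],[0,0,0,0,0,0],[0,0,0,0,0,0],[0,0,0,0,0,0],[0,0,0,0,0,0],[0,0,0,0,0,0]])

```text
time_s: 3.25
eef_pos: [445.1, -248.0, 170.6]
ee_rot: [0.0, 0.777, 0.63, 0.0]
force: [-0.1, 0.1, 0.1]
grip_width: 0.997
```

Call:
move_arm(deltas=[[0,0,0,0,0,0],[0,0,0,0,0,0],[0,0,0,0,0,0],[0,0,0,0,0,0],[0,0,0,0,0,0],[0,0,0,0,0,0],[0,0,0,0,0,0],[0,0,0,0,0,0],[0,0,0,0,0,0],[0,0,0,0,0,0]], grip=0, newtons=50)

```text
time_s: 4.25
eef_pos: [445.0, -248.0, 170.4]
ee_rot: [0.0, 0.777, 0.629, -0.0]
force: [0.0, 0.1, 1.5]
grip_width: 0.134
```

Run:
```python
from h import *
p,R=rot();print(p,ctrl.sense()["grip_width"])
cv2.imwrite("pics/w3.png",eyes.capture("wrist"))
```

```text
[ 445.02920466 -247.99509308  170.37607471] 0.13444227908763418
```

View pics/w3.png

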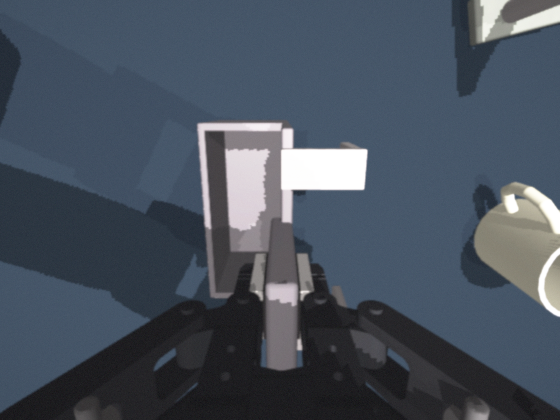

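Run:
```python
from h import *
print("orange",onz("scene",(310,157),215),onz("scene",(290,180),156))
s=plan((480,-240,295),down(-.207),10,ease=True,dp=1)
s=plan((580,-120,295),down(-.08),10,ease=False,dp=1,start=s)
plan((580,-16,295),down(0.038),10,ease=True,dp=1,start=s)
```

```text
orange [385.   70.3 215. ] [424.7  30.2 156. ]
[[0,0.1,-0.3,0,0,0],[0.2,0.2,-1,0,0,0],[0.1,0.4,-1.4,0,0,0],[0.2,0.4,-1.7,0,0,0],[0.3,0.5,-1.8,0,0,-0.1],[0.2,0.5,-1.9,0,0,0],[0.2,0.5,-1.7,0,0,0],[0.1,0.3,-1.4,0,0,0],[0.2,0.3,-0.9,0,0,0],[0,0.1,-0.4,0,0,0]]
ends [ 480.4 -240.1  295.4]
[[1.4,0.7,0,0,0,-0.7],[1.4,0.8,0,0,0,-0.8],[1.3,0.7,0,0,0,-0.7],[1.4,0.8,0,0,0,-0.7],[1.3,0.8,0,0,0,-0.7],[1.3,0.8,0,0,0,-0.8],[1.4,0.9,0,0,0,-0.7],[1.3,0.8,0,0,0,-0.7],[1.3,0.9,0,0,0,-0.8],[1.3,0.8,0,0,0,-0.7]]
ends [ 579.6 -119.5  295.4]
[[0.3,0,0,0,0,-0.2],[0.8,-0.1,0,0,0,-0.5],[1.1,-0.1,0,0,0,-0.8],[1.4,0,0,0,0,-0.9],[1.6,-0.1,0,0,0,-1],[1.5,0,0,0,0,-1],[1.4,0,0,0,0,-0.9],[1.2,0,0,0,0,-0.7],[0.8,0,0,0,0,-0.6],[0.2,0.1,0,0,0,-0.1]]
ends [580.5 -16.4 295.3]
```

Call:
move_arm(deltas=[[0,0.1,-0.3,0,0,0],[0.2,0.2,-1,0,0,0],[0.1,0.4,-1.4,0,0,0],[0.2,0.4,-1.7,0,0,0],[0.3,0.5,-1.8,0,0,0],[0.2,0.5,-1.9,0,0,0],[0.2,0.5,-1.7,0,0,0],[0.1,0.3,-1.4,0,0,0],[0.2,0.3,-0.9,0,0,0],[0,0.1,-0.4,0,0,0]])

```text
time_s: 5.3
eef_pos: [480.8, -239.9, 296.1]
ee_rot: [0.0, 0.777, 0.63, 0.0]
force: [-0.4, 0.2, -3.7]
grip_width: 0.134
```

Call:
move_arm(deltas=[[1,0.5,0,0,0,-0.7],[1.4,0.8,0,0,0,-0.7],[1.4,0.8,0,0,0,-0.7],[1.4,0.8,0,0,0,-0.7],[1.4,0.8,0,0,0,-0.8],[1.4,0.8,0,0,0,-0.8],[1.4,0.9,0,0,0,-0.7],[1.3,0.8,0,0,0,-0.7],[1.3,0.9,0,0,0,-0.7],[1.3,0.8,0,0,0,-0.8]])

```text
time_s: 6.3
eef_pos: [579.4, -119.5, 295.2]
ee_rot: [-0.0, 0.735, 0.678, 0.0]
force: [-0.1, -0.8, -4.1]
grip_width: 0.136
```

Call:
move_arm(deltas=[[0.8,0,0,0,0,-0.5],[1.2,-0.1,0,0,0,-0.8],[1.4,-0.1,0,0,0,-0.9],[1.5,0,0,0,0,-1],[1.5,0,0,0,0,-1],[1.4,0,0,0,0,-0.9],[1.2,0,0,0,0,-0.8],[0.8,0,0,0,0,-0.5],[0.4,0,0,0,0,-0.3],[0,0,0,0,0,0]])

```text
time_s: 7.3
eef_pos: [579.7, -18.1, 295.3]
ee_rot: [0.0, 0.694, 0.72, -0.0]
force: [-0.8, 1.3, -3.8]
grip_width: 0.135
```

Run:
```python
from h import *
p,R=rot();print(p,R.as_matrix()[:,1],ctrl.sense()["grip_width"])
for n in ("wrist","scene","side"): cv2.imwrite(f"pics/{n}4.png",eyes.capture(n))
```

```text
[579.69924557 -18.1211982  295.30136879] [ 9.99356091e-01  3.58803975e-02 -2.09697349e-05] 0.13499470993384857
```

View pics/wrist4.png

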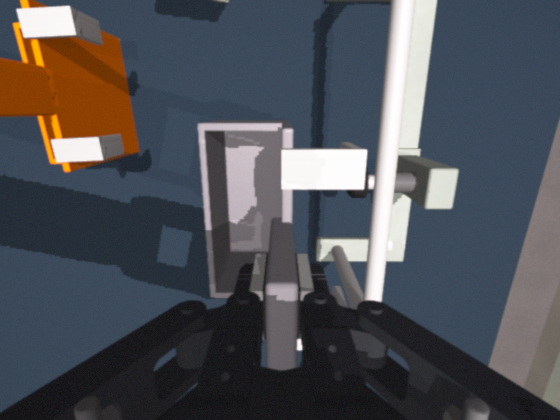

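View pics/scene4.png

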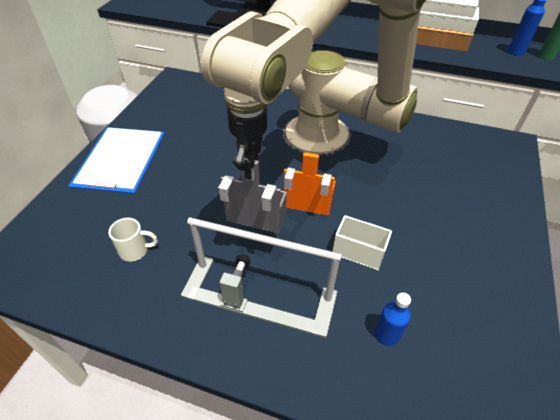

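View pics/side4.png

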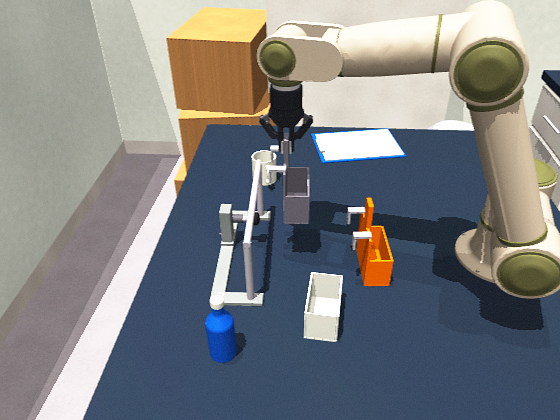

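Run:
```python
from h import *
P=eyes.camera_params("wrist")
im=cv2.imread("pics/wrist4.png")
for y in (20,60,100,200,250,290):
    r=im[y,340:440].astype(int); print(y,"".join("#" if v.min()>165 else "." for v in r))
cv2.imwrite("pics/w4c.png",cv2.resize(im[130:230,330:470],None,fx=5,fy=5,interpolation=cv2.INTER_CUBIC))
```

```text
20 .....................................................#########################################......
60 .................................................########################################...........
100 .............................................#######################################................
200 ...................................##################....##############................#############
250 ...#########################...#################################....................................
290 ...........................################.........................................................
```

View pics/w4c.png

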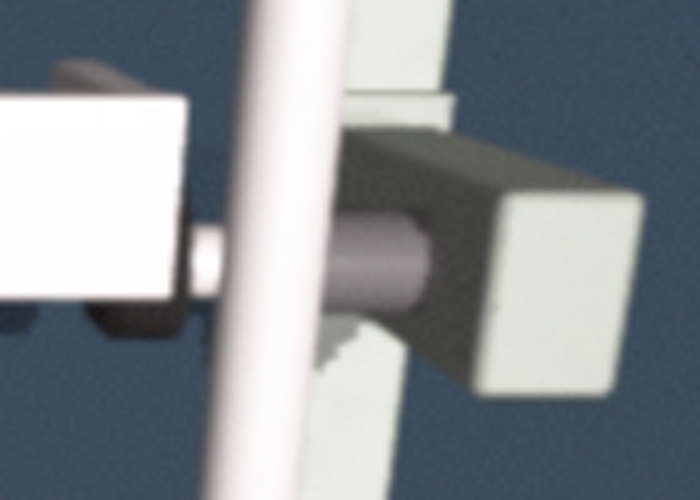

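Run:
```python
from h import *
P=eyes.camera_params("wrist")
pts=[onz("wrist",q,190,P) for q in ((404,20),(390.2,130),(380.8,228),(375.5,290))]
print(pts); a,b=pts[0],pts[-1]; print("yaw",-np.polyfit([q[1] for q in pts],[q[0] for q in pts],1)[0])
print("shaft",onz("wrist",(409,182.4),87,P),onz("wrist",(371.6,182),87,P),"br",onz("wrist",(441.6,188.8),134,P),onz("wrist",(441.6,188.8),128,P))
# hook + current estimate z=156+ (295.3-170.4)
print("hook+",onz("wrist",(323.5,169),156+125,P))
```

```text
[array([659.9, 118.7, 190. ]), array([660.6,  44.7, 190. ]), array([663.8, -35.1, 190. ]), array([666.8, -94.4, 190. ])]
yaw 0.03293353077256333
shaft [724.9 -16.9  87. ] [682.4 -17.9  87. ] br [738.3 -12.4 134. ] [741.5 -13.8 128. ]
hook+ [599.   28.8 281. ]
```

Call:
move_arm(deltas=[[0,0.4,0,0,0,0],[0,0.7,0,0,0,0],[0,0.9,0,0,0,0],[0,1,0,0,0,0],[0,1,0,0,0,0],[-0.1,0.9,0,0,0,0],[-0.1,0.8,0,0,0,0],[0,0.4,0.5,0,0,0],[0,0.1,0.8,0,0,0],[0,0,0.7,0,0,0]])

```text
time_s: 8.45
eef_pos: [641.6, -18.2, 274.0]
ee_rot: [-0.001, 0.695, 0.719, -0.0]
force: [-0.6, 0.1, -4.0]
grip_width: 0.133
```

Run:
```python
from h import *
p,R=rot();print(p,R.as_matrix()[:,1],ctrl.sense()["grip_width"])
for n in ("wrist","side"): cv2.imwrite(f"pics/{n}5.png",eyes.capture(n))
im=cv2.imread("pics/side5.png");cv2.imwrite("pics/s5c.png",cv2.resize(im[100:310,200:330],None,fx=2.8,fy=2.8,interpolation=cv2.INTER_CUBIC))
```

```text
[641.59750036 -18.21392696 274.03515291] [ 0.99937596  0.03530314 -0.00117436] 0.13344441463472054
```

View pics/wrist5.png

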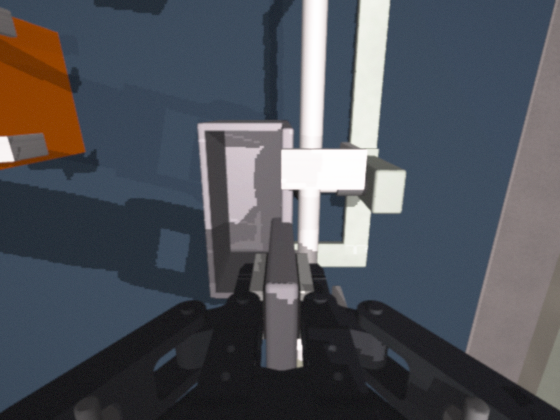

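View pics/s5c.png

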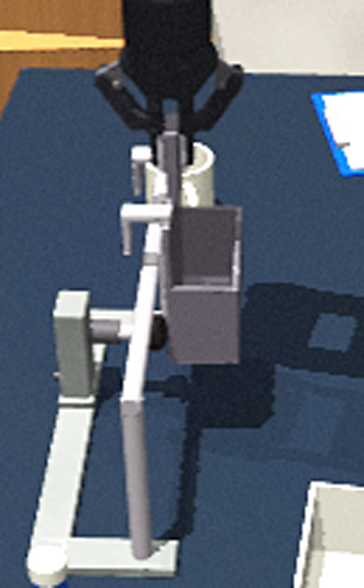

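Run:
```python
from h import *
P=eyes.camera_params("wrist")
im=cv2.imread("pics/wrist5.png")
for y in (60,100,140,210,230):
    r=im[y,285:335].astype(int); print(y,"".join("#" if v.min()>150 else "." for v in r))
print([onz("wrist",q,190,P) for q in ((313.5,60),(312.5,100),(310,215),(309,235))])
z=156+274-170.4
print([onz("wrist",q,z,P) for q in ((281,149),(365,149),(365,195),(281,189))])
```

```text
60 ..................#######################.........
100 .................######################...........
140 ########........#####################.............
210 #######........###################................
230 ..............####################................
[array([658.1,  89. , 190. ]), array([659. ,  64.3, 190. ]), array([662.5, -17.7, 190. ]), array([662.8, -34. , 190. ])]
[array([638.7,  38.8, 259.6]), array([679.9,  40.3, 259.6]), array([682.6,  17. , 259.6]), array([639.4,  18.6, 259.6])]
```

Call:
move_arm(deltas=[[0,0.1,0.3,0,0,0],[0,0,0.6,0,0,0],[0,0,0.8,0,0,0],[0,0,0.8,0,0,0],[0,0,0.8,0,0,0],[0,0,0.8,0,0,0],[0,0,0.5,0,0,0],[0,0,0.3,0,0,0],[0,0,0.1,0,0,0],[0,0,0,0,0,0]])

```text
time_s: 9.55
eef_pos: [642.8, -18.2, 225.4]
ee_rot: [0.0, 0.695, 0.719, 0.0]
force: [-0.3, -0.0, -4.1]
grip_width: 0.136
```

Run:
```python
from h import *
p,R=rot();print(p,ctrl.sense()["force"])
for n in ("wrist","side"): cv2.imwrite(f"pics/{n}6.png",eyes.capture(n))
im=cv2.imread("pics/side6.png");cv2.imwrite("pics/s6c.png",cv2.resize(im[100:310,200:330],None,fx=2.8,fy=2.8,interpolation=cv2.INTER_CUBIC))
```

```text
[642.79877019 -18.22241034 225.4134395 ] [-0.34266483 -0.01196438 -4.10015874]
```

View pics/s6c.png

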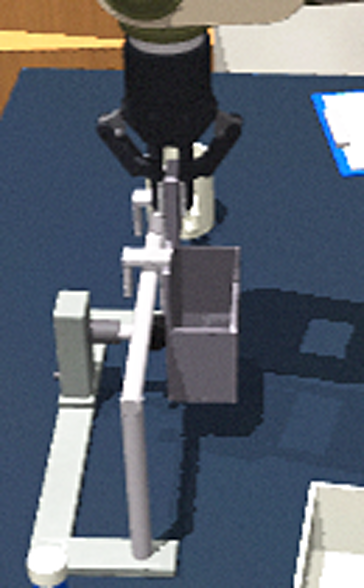

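View pics/wrist6.png

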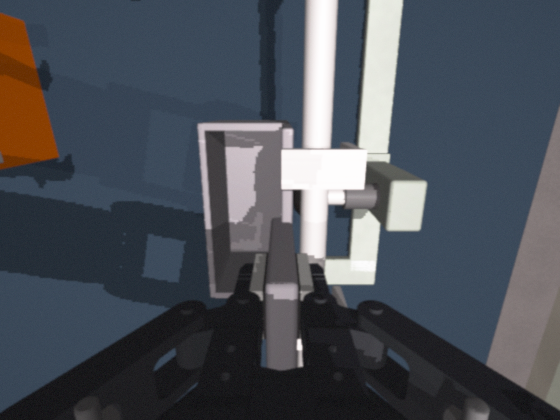

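The hooks straddle the rail: the wrist picture shows the rail at (315,225) under the hook, which spans columns 281 to 365. I'll lower gently until it makes contact.

Call:
move_arm(deltas=[[0,0,0.2,0,0,0],[0,0,0.2,0,0,0],[0,0,0.1,0,0,0],[0,0,0.1,0,0,0],[0,0,0.1,0,0,0],[0,0,0.1,0,0,0],[0,0,0,0,0,0],[0,0,0,0,0,0],[0,0,0,0,0,0],[0,0,0,0,0,0]])

```text
time_s: 10.65
eef_pos: [642.8, -18.2, 218.3]
ee_rot: [0.0, 0.694, 0.72, 0.0]
force: [-5.1, 0.4, 5.9]
grip_width: 0.135
```

Call:
move_arm(deltas=[[0,0,-0.1,0,0,0],[0,-0.1,0,0,0,0],[0,-0.1,0,0,0,0],[0,0,0,0,0,0],[0,0,0,0,0,0],[0,0,0,0,0,0],[0,0,0,0,0,0],[0,0,0,0,0,0],[0,0,0,0,0,0],[0,0,0,0,0,0]])

```text
time_s: 11.65
eef_pos: [640.8, -18.3, 218.3]
ee_rot: [0.0, 0.695, 0.719, 0.0]
force: [2.0, 0.2, 1.2]
grip_width: 0.135
```

Run:
```python
from h import *
s=ctrl.sense();print(s["eef_pos"],s["force"],s["wrist_torque"])
for n in ("scene","side"): cv2.imwrite(f"pics/{n}7.png",eyes.capture(n))
im=cv2.imread("pics/side7.png");a=cv2.resize(im[130:270,210:310],None,fx=4,fy=4,interpolation=cv2.INTER_CUBIC)
im=cv2.imread("pics/scene7.png");b=cv2.resize(im[180:320,180:280],None,fx=4,fy=4,interpolation=cv2.INTER_CUBIC)
cv2.imwrite("pics/c7.png",np.hstack([a,b]))
```

```text
[640.80177944 -18.30643294 218.33792643] [2.00215187 0.18547557 1.2329856 ] [ 0.04483444 -0.69524149 -0.05573753]
```

View pics/c7.png

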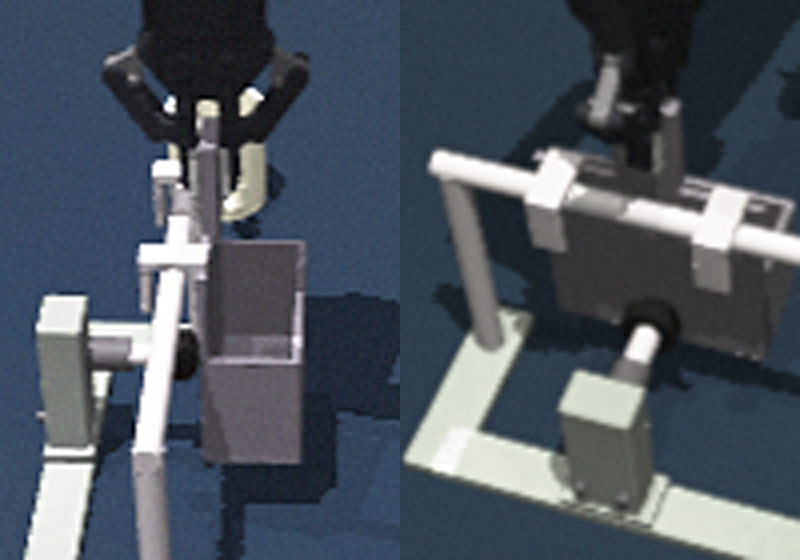

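Call:
move_arm(deltas=[[0,0,0,0,0,0],[0,0,0,0,0,0],[0,0,0,0,0,0],[0,0,0,0,0,0],[0,0,0,0,0,0],[0,0,0,0,0,0],[0,0,0,0,0,0],[0,0,0,0,0,0],[0,0,0,0,0,0],[0,0,0,0,0,0]], grip=6)

```text
time_s: 12.75
eef_pos: [640.7, -18.3, 218.3]
ee_rot: [-0.0, 0.694, 0.72, 0.0]
force: [-0.3, -0.3, -0.2]
grip_width: 0.702
```

Run:
```python
from h import *
s=ctrl.sense();print(s["eef_pos"],s["force"],s["grip_width"])
for n in ("scene","side","wrist"): cv2.imwrite(f"pics/{n}8.png",eyes.capture(n))
im=cv2.imread("pics/side8.png");a=cv2.resize(im[130:270,210:310],None,fx=4,fy=4,interpolation=cv2.INTER_CUBIC)
im=cv2.imread("pics/scene8.png");b=cv2.resize(im[180:320,180:280],None,fx=4,fy=4,interpolation=cv2.INTER_CUBIC)
cv2.imwrite("pics/c8.png",np.hstack([a,b]))
```

```text
[640.73631509 -18.26241325 218.30712197] [-0.31154137 -0.29225521 -0.15915945] 0.7020360433547703
```

View pics/c8.png

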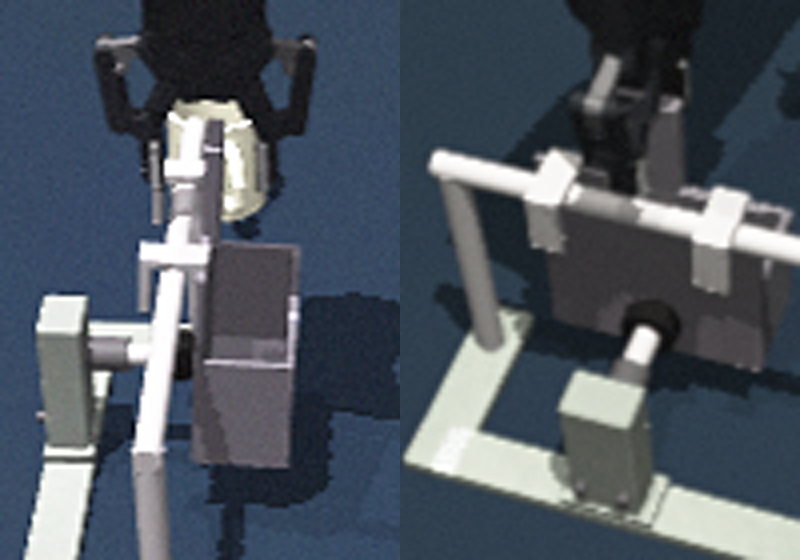

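View pics/wrist8.png

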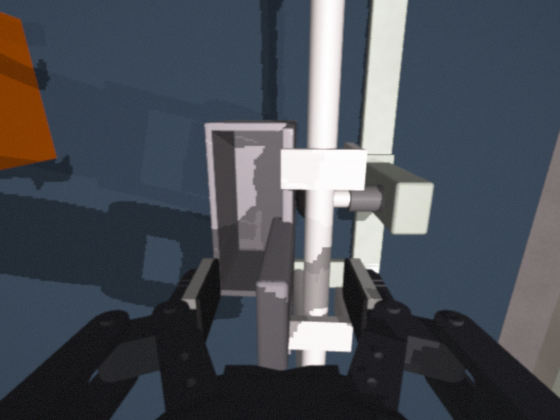

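Call:
move_arm(deltas=[[0,0,-0.5,0,0,0],[0,0,-1,0,0,0],[0,0,-1.5,0,0,0],[0,0,-1.5,0,0,0],[0,0,-1.5,0,0,0],[0,0,-1.5,0,0,0],[0,0,-1,0,0,0],[0,0,-0.5,0,0,0],[0,0,0,0,0,0],[0,0,0,0,0,0]])

```text
time_s: 13.9
eef_pos: [640.6, -18.2, 307.7]
ee_rot: [-0.0, 0.694, 0.72, -0.0]
force: [0.1, -0.4, 0.4]
grip_width: 0.707
```

Run:
```python
from h import *
s=ctrl.sense();print(s["eef_pos"],s["force"])
P=eyes.camera_params("wrist");cv2.imwrite(f"pics/wrist9.png",eyes.capture("wrist"))
R1=down(.038)*Ro.from_rotvec([np.radians(-20),0,0])
st=plan((540,-21,300),down(.038),10,ease=True,dp=1)
st=plan((540,-21,180),R1,10,ease=True,dp=1,start=st)
```

```text
[640.62134512 -18.23896791 307.68424087] [ 0.10408421 -0.37838378  0.42118332]
[[0,-0.3,0,0,0,0],[0,-0.7,0.1,0,0,0],[0,-1.2,0.1,0,0,0],[0,-1.3,0.1,0,0,-0.1],[0,-1.5,0.1,0,0,0],[0.1,-1.5,0.1,0,0,0],[0,-1.4,0.1,-0.1,0,0],[0,-1.1,0.1,0,0,0],[0,-0.8,0,0,0,0],[0,-0.3,0.1,0,0,-0.1]]
ends [539.6 -20.9 299.6]
[[0,0,0.3,-0.6,0,0],[0,0,0.9,-1.5,0,0],[0,-0.1,1.4,-2.2,0,0],[0,-0.1,1.6,-2.7,0,0],[0,-0.2,1.8,-3,0,0],[0,-0.3,1.7,-2.9,0,0],[0,-0.3,1.6,-2.8,0,0],[0,-0.4,1.3,-2.2,0,0],[0,-0.3,0.9,-1.5,0,0],[0,-0.1,0.3,-0.6,0,0]]
ends [540.  -20.9 179.7]
```

View pics/wrist9.png

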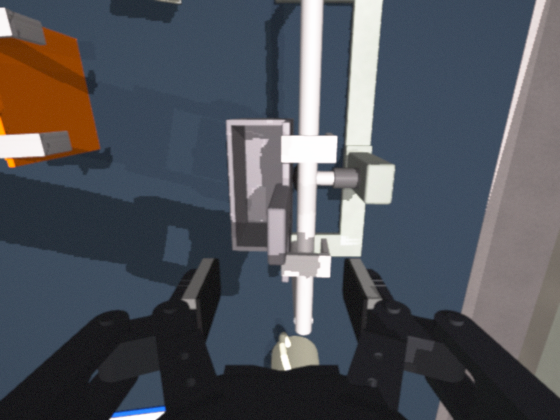

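Run:
```python
from h import *
P=eyes.camera_params("wrist")
print("hooks",onz("wrist",(309,149),204,P),onz("wrist",(307,265),204,P),"plunger",onz("wrist",(322,180),87,P),onz("wrist",(345,178),87,P))
print("front top",onz("wrist",(228.5,122),131,P),onz("wrist",(231,248),131,P),"tab top",onz("wrist",(279,225),262,P))
```

```text
hooks [660.1  29.1 204. ] [664.5 -70.1 204. ] plunger [688.2 -19.4  87. ] [715. -16.  87.]
front top [586.7  44.1 131. ] [587.5 -89.9 131. ] tab top [638.7 -12.7 262. ]
```

Call:
move_arm(deltas=[[0,-0.3,0,0,0,0],[0,-0.8,0,0,0,0],[0,-1.2,0,0,0,0],[0,-1.4,0,0,0,0],[0,-1.5,0,0,0,0],[0.1,-1.5,0,0,0,0],[0,-1.4,0,0,0,0],[0,-1.2,0,0,0,0],[0,-0.6,0,0,0,0],[0,-0.2,0,0,0,0]], grip=0, newtons=40)

```text
time_s: 14.95
eef_pos: [539.4, -20.8, 308.4]
ee_rot: [0.0, 0.695, 0.719, 0.0]
force: [-0.7, 0.6, 0.0]
grip_width: -0.001
```

Call:
move_arm(deltas=[[0,0,0.4,-0.6,0,0],[0,0,1,-1.5,0,0],[0,-0.1,1.4,-2.2,0,0],[0,-0.1,1.6,-2.7,0,0],[0,-0.2,1.8,-3,0,0],[0,-0.3,1.8,-2.9,0,0],[0,-0.3,1.6,-2.8,0,0],[0,-0.4,1.3,-2.2,0,0],[0,-0.3,1,-1.5,0,0],[0,-0.1,0.4,-0.6,0,0]])

```text
time_s: 15.95
eef_pos: [540.4, -20.7, 182.1]
ee_rot: [0.12, 0.684, 0.708, 0.125]
force: [0.2, 0.6, -0.6]
grip_width: -0.001
```

Run:
```python
from h import *
p,R=rot();s=ctrl.sense();print(p,R.as_matrix().round(3),s["force"],s["grip_width"])
R1=down(.038)*Ro.from_rotvec([np.radians(-20),0,0])
plan((558,-21,82),R1,10,ease=True,dp=1)
cv2.imwrite("pics/scene10.png",eyes.capture("scene"))
```

```text
[540.38970865 -20.68423548 182.08015722] [[-0.035  0.94   0.341]
 [ 0.999  0.033  0.013]
 [ 0.001  0.341 -0.94 ]] [ 0.16791407  0.61822519 -0.59802954] -0.0008449416630724537
[[0,0,0.3,0,0,0],[0,-0.2,0.7,0,0,0],[0,-0.2,1.2,0,0,0],[0,-0.2,1.3,0,0,-0.1],[0,-0.3,1.5,0,0,0],[-0.1,-0.2,1.5,0,0,0],[0,-0.3,1.3,-0.1,0,0],[0,-0.2,1.2,0,0,-0.1],[0,-0.1,0.7,0,0,0],[0,-0.1,0.3,0,0,0]]
ends [557.6 -21.   81.9]
```

View pics/scene10.png

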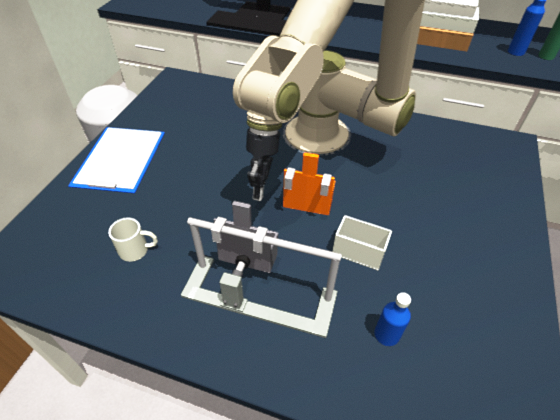

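Call:
move_arm(deltas=[[0,0,0.3,0,0,0],[0,-0.2,0.7,0,0,0],[0,-0.2,1.2,0,0,0],[0,-0.2,1.3,0,0,0],[0,-0.3,1.5,0,0,0],[0,-0.2,1.5,0,0,0],[0,-0.3,1.3,0,0,0],[0,-0.2,1.2,0,0,0],[0,-0.1,0.7,0,0,0],[0,-0.1,0.3,0,0,0]])

```text
time_s: 17.0
eef_pos: [558.1, -20.1, 82.5]
ee_rot: [0.12, 0.684, 0.709, 0.125]
force: [-0.6, -0.0, 0.7]
grip_width: 0.001
```

Run:
```python
from h import *
p,R=rot();s=ctrl.sense();print(p,s["force"])
cv2.imwrite("pics/wrist11.png",eyes.capture("wrist"));im=eyes.capture("side")
cv2.imwrite("pics/side11.png",cv2.resize(im[120:280,200:360],None,fx=3.5,fy=3.5,interpolation=cv2.INTER_CUBIC))
```

```text
[558.12851677 -20.13216988  82.50030575] [-0.61565434 -0.04269705  0.71708964]
```

View pics/wrist11.png

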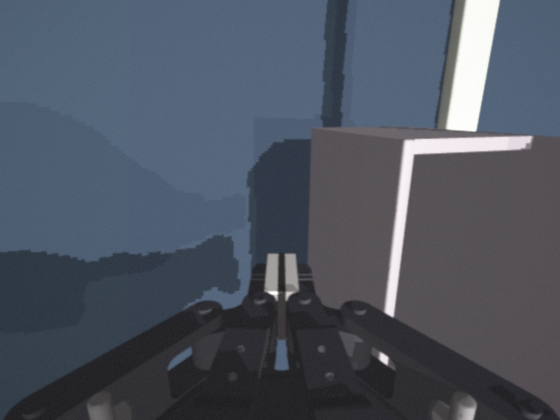

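View pics/side11.png

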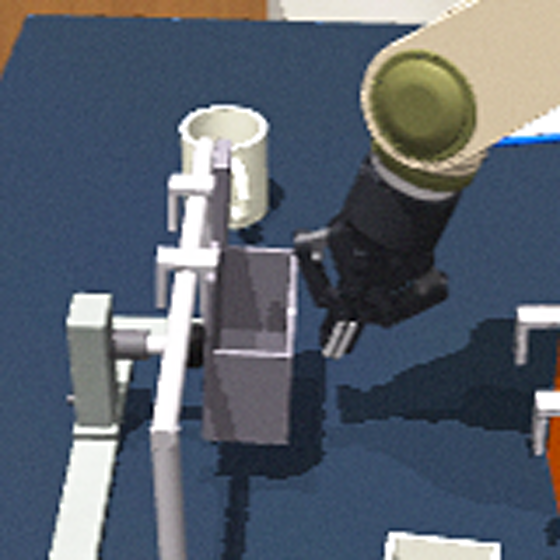

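Call:
move_arm(deltas=[[0,0.14,0.05,0,0,0],[0,0.14,0.05,0,0,0],[0,0.14,0.05,0,0,0],[0,0.14,0.05,0,0,0],[0,0.14,0.05,0,0,0],[0,0.14,0.05,0,0,0],[0,0.14,0.05,0,0,0],[0,0.14,0.05,0,0,0],[0,0,0,0,0,0],[0,0,0,0,0,0]])

```text
time_s: 18.1
eef_pos: [570.0, -19.7, 83.4]
ee_rot: [0.121, 0.684, 0.709, 0.125]
force: [0.5, 0.2, 0.3]
grip_width: -0.004
```

Call:
move_arm(deltas=[[0,0.09,0.04,0,0,0],[0,0.09,0.04,0,0,0],[0,0.09,0.04,0,0,0],[0,0.09,0.04,0,0,0],[0,0.09,0.04,0,0,0],[0,0,0,0,0,0],[0,0,0,0,0,0],[0,0,0,0,0,0],[0,0,0,0,0,0],[0,0,0,0,0,0]])

```text
time_s: 19.1
eef_pos: [575.0, -19.6, 83.1]
ee_rot: [0.121, 0.684, 0.709, 0.125]
force: [0.3, -0.1, 0.4]
grip_width: 0.005
```

Call:
move_arm(deltas=[[0,0.09,0.04,0,0,0],[0,0.09,0.04,0,0,0],[0,0.09,0.04,0,0,0],[0,0.09,0.04,0,0,0],[0,0,0,0,0,0],[0,0,0,0,0,0],[0,0,0,0,0,0],[0,0,0,0,0,0],[0,0,0,0,0,0],[0,0,0,0,0,0]])

```text
time_s: 20.1
eef_pos: [578.8, -19.4, 82.7]
ee_rot: [0.12, 0.684, 0.709, 0.125]
force: [-0.1, -1.0, -1.2]
grip_width: 0.003
```

Call:
move_arm(deltas=[[0,0.09,0.03,0,0,0],[0,0.09,0.03,0,0,0],[0,0.09,0.03,0,0,0],[0,0,0,0,0,0],[0,0,0,0,0,0],[0,0,0,0,0,0],[0,0,0,0,0,0],[0,0,0,0,0,0],[0,0,0,0,0,0],[0,0,0,0,0,0]])

```text
time_s: 21.1
eef_pos: [581.1, -19.1, 82.3]
ee_rot: [0.12, 0.684, 0.709, 0.124]
force: [-5.1, -0.6, -2.0]
grip_width: 0.001
```

Run:
```python
from h import *
p,R=rot();s=ctrl.sense();print(p,s["force"])
im=eyes.capture("side")
cv2.imwrite("pics/side12.png",cv2.resize(im[140:280,210:310],None,fx=4,fy=4,interpolation=cv2.INTER_CUBIC))
```

```text
[581.05741022 -19.12390225  82.32353057] [-5.13534415 -0.60498079 -1.95715601]
```

View pics/side12.png

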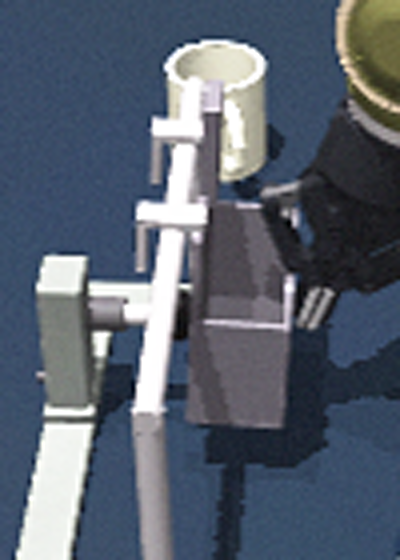

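Run:
```python
from h import *
im=eyes.capture("wrist");s=ctrl.sense();print(s["force"],s["wrist_torque"],s["eef_pos"])
cv2.imwrite("pics/wrist12.png",im)
```

```text
[-5.00300066  0.51468708 -1.73040704] [0.02930206 1.07533574 0.04730237] [581.05790572 -19.12983133  82.30883914]
```

View pics/wrist12.png

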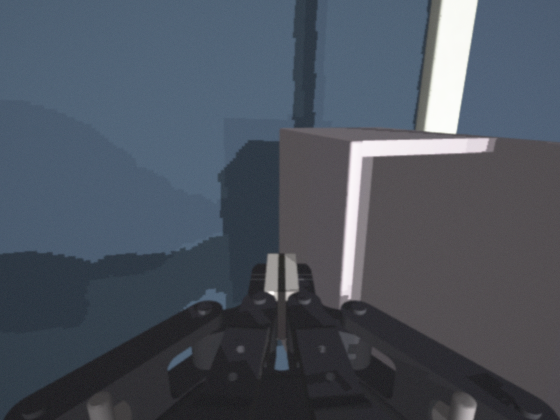

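The contact point is ambiguous: a finger link is close to the pocket rim at wrist (345,300). I'll back off, tilt to 35° so that only the fingertip can touch, and press again.

Call:
move_arm(deltas=[[0,-0.2,-0.07,0,0,0],[0,-0.5,-0.2,0,0,0],[0,-0.6,-0.2,0,0,0],[0,-0.5,-0.2,0,0,0],[0,0,0,-3,0,0],[0,0,0,-4,0,0],[0,0,0,-5,0,0],[0,0,0,-3,0,0],[0,0,0,0,0,0],[0,0,0,0,0,0]])

```text
time_s: 22.2
eef_pos: [563.1, -19.2, 83.4]
ee_rot: [0.202, 0.664, 0.688, 0.212]
force: [0.4, -1.0, -0.3]
grip_width: -0.001
```

Run:
```python
from h import *
p,R=rot();s=ctrl.sense();print(p,R.as_matrix().round(3),s["force"],s["wrist_torque"])
im=eyes.capture("side")
cv2.imwrite("pics/side13.png",cv2.resize(im[120:280,210:400],None,fx=3.5,fy=3.5,interpolation=cv2.INTER_CUBIC))
```

```text
[563.05361748 -19.23038353  83.37495693] [[-0.038  0.828  0.56 ]
 [ 0.999  0.03   0.024]
 [ 0.003  0.56  -0.828]] [ 0.42424599 -1.03213238 -0.2683188 ] [-0.06417526  0.2527308   0.0163479 ]
```

View pics/side13.png

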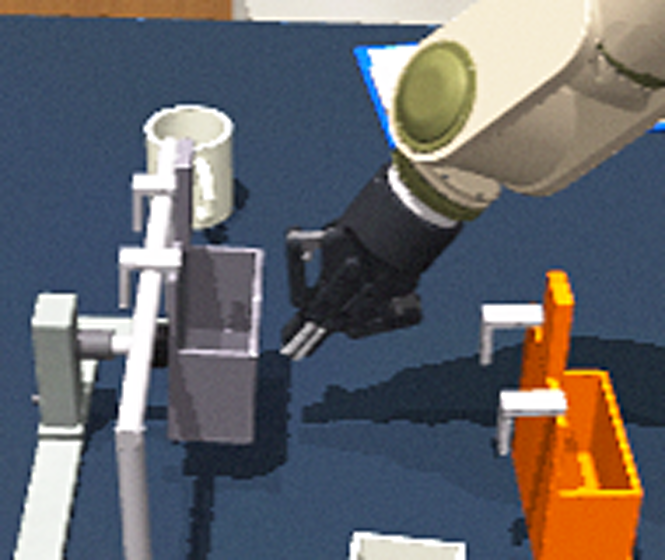

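Call:
move_arm(deltas=[[0,0.11,0.08,0,0,0],[0,0.11,0.08,0,0,0],[0,0.11,0.08,0,0,0],[0,0.11,0.07,0,0,0],[0,0.11,0.07,0,0,0],[0,0.11,0.07,0,0,0],[0,0.11,0.07,0,0,0],[0,0.11,0.08,0,0,0],[0,0,0,0,0,0],[0,0,0,0,0,0]])

```text
time_s: 23.25
eef_pos: [573.6, -18.6, 83.0]
ee_rot: [0.202, 0.663, 0.688, 0.212]
force: [0.1, -0.1, -0.3]
grip_width: 0.001
```

Call:
move_arm(deltas=[[0,0.08,0.06,0,0,0],[0,0.08,0.06,0,0,0],[0,0.08,0.05,0,0,0],[0,0.08,0.06,0,0,0],[0,0,0,0,0,0],[0,0,0,0,0,0],[0,0,0,0,0,0],[0,0,0,0,0,0],[0,0,0,0,0,0],[0,0,0,0,0,0]])

```text
time_s: 24.25
eef_pos: [577.6, -18.5, 82.9]
ee_rot: [0.202, 0.663, 0.688, 0.212]
force: [0.4, -0.8, -0.3]
grip_width: -0.005
```

Call:
move_arm(deltas=[[0,0.08,0.05,0,0,0],[0,0.08,0.06,0,0,0],[0,0.08,0.05,0,0,0],[0,0,0,0,0,0],[0,0,0,0,0,0],[0,0,0,0,0,0],[0,0,0,0,0,0],[0,0,0,0,0,0],[0,0,0,0,0,0],[0,0,0,0,0,0]])

```text
time_s: 25.25
eef_pos: [580.5, -18.4, 83.0]
ee_rot: [0.202, 0.663, 0.688, 0.212]
force: [0.2, -0.6, 0.3]
grip_width: -0.003
```

Call:
move_arm(deltas=[[0,0.08,0.05,0,0,0],[0,0.08,0.06,0,0,0],[0,0,0,0,0,0],[0,0,0,0,0,0],[0,0,0,0,0,0],[0,0,0,0,0,0],[0,0,0,0,0,0],[0,0,0,0,0,0],[0,0,0,0,0,0],[0,0,0,0,0,0]])

```text
time_s: 26.25
eef_pos: [582.3, -18.2, 82.8]
ee_rot: [0.202, 0.663, 0.689, 0.212]
force: [-1.5, -1.3, -1.0]
grip_width: 0.0
```

Call:
move_arm(deltas=[[0,0.04,0.03,0,0,0],[0,0.04,0.03,0,0,0],[0,0.04,0.03,0,0,0],[0,0.04,0.03,0,0,0],[0,0.04,0.03,0,0,0],[0,0.04,0.03,0,0,0],[0,0,0,0,0,0],[0,0,0,0,0,0],[0,0,0,0,0,0],[0,0,0,0,0,0]])

```text
time_s: 27.25
eef_pos: [584.9, -17.9, 82.3]
ee_rot: [0.202, 0.663, 0.689, 0.212]
force: [-6.4, 0.8, -2.6]
grip_width: 0.002
```

Run:
```python
from h import *
p,R=rot();s=ctrl.sense();print(p,s["force"],s["wrist_torque"])
im=eyes.capture("side")
cv2.imwrite("pics/side14.png",cv2.resize(im[120:280,210:350],None,fx=3.6,fy=3.6,interpolation=cv2.INTER_CUBIC))
s=ctrl.sense();print(s["force"],s["wrist_torque"])
```

```text
[584.89069404 -17.90660242  82.30994074] [-6.35065065  0.7836723  -2.62390671] [-0.023633    1.28713508  0.00478226]
[-6.75918069 -0.94090232 -2.80980311] [-0.02285991  1.35072055 -0.01552393]
```

View pics/side14.png

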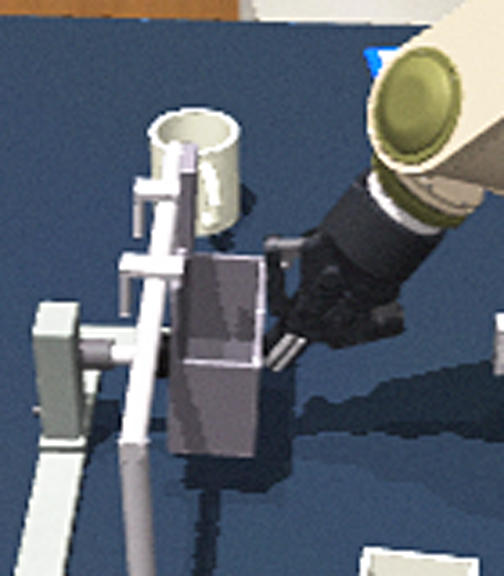

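Call:
move_arm(deltas=[[0,0,0.05,0,0,0],[0,0,0.05,0,0,0],[0,0,0.05,0,0,0],[0,0,0.05,0,0,0],[0,0,0.05,0,0,0],[0,0,0.05,0,0,0],[0,0,0,0,0,0],[0,0,0,0,0,0],[0,0,0,0,0,0],[0,0,0,0,0,0]])

```text
time_s: 28.3
eef_pos: [587.1, -18.0, 80.6]
ee_rot: [0.202, 0.663, 0.688, 0.213]
force: [-8.0, 0.5, 1.8]
grip_width: -0.0
```

Run:
```python
from h import *
s=ctrl.sense();print(s["eef_pos"],s["force"],s["wrist_torque"])
for i in range(3): eyes.capture("side"); print(ctrl.sense()["force"])
```

```text
[587.09802936 -18.02293094  80.58705606] [-8.02041917  0.50855224  1.75150472] [0.00241176 1.04497315 0.01816866]
[-6.89100939  0.10044665  1.39050129]
[-6.97322261 -0.05960616  1.49331329]
[-7.19146526  1.32466489  1.31873312]
```

Call:
move_arm(deltas=[[0,0.02,0.01,0,0,0],[0,0,0,0,0,0],[0,0,0,0,0,0],[0,0,0,0,0,0],[0,0,0,0,0,0],[0,0,0,0,0,0],[0,0,0,0,0,0],[0,0,0,0,0,0],[0,0,0,0,0,0],[0,0,0,0,0,0]])

```text
time_s: 29.45
eef_pos: [587.2, -18.0, 80.5]
ee_rot: [0.202, 0.663, 0.688, 0.212]
force: [-8.1, -0.4, 1.5]
grip_width: -0.001
```

Run:
```python
from h import *
s=ctrl.sense();print(s["eef_pos"],s["force"],s["wrist_torque"])
im=eyes.capture("side");a=cv2.resize(im[130:270,210:310],None,fx=4,fy=4,interpolation=cv2.INTER_CUBIC)
im=eyes.capture("scene");b=cv2.resize(im[180:320,180:280],None,fx=4,fy=4,interpolation=cv2.INTER_CUBIC)
cv2.imwrite("pics/c15.png",np.hstack([a,b]));cv2.imwrite("pics/scene15.png",im)
cv2.imwrite("pics/wrist15.png",eyes.capture("wrist"));s=ctrl.sense();print(s["eef_pos"],s["force"])
```

```text
[587.21833102 -18.00536907  80.51207993] [-8.12013716 -0.40929217  1.48372193] [0.00217486 1.10611048 0.00574867]
[587.2079626  -17.98872007  80.51263602] [-6.88658798  0.29643039  1.47905609]
```

View pics/c15.png

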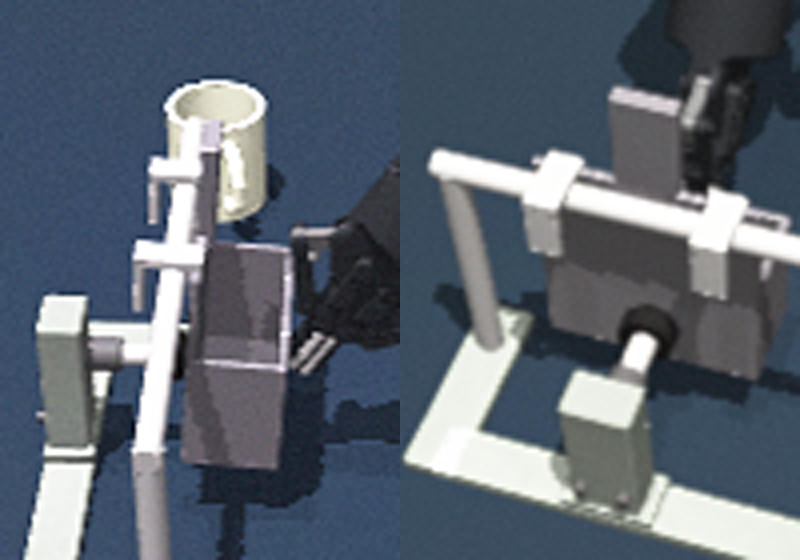

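View pics/wrist15.png

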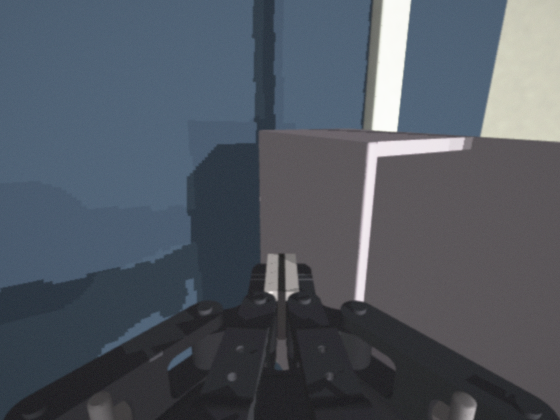

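Run:
```python
from rig import ctrl, order
print(ctrl.sense()["force"]); print(order.finish_job()); s=ctrl.sense(); print(s["time_s"],s["force"],s["eef_pos"])
```

```text
[-6.88658798  0.29643039  1.47905609]
the job is handed in; nothing more can be done
None
the job is handed in; nothing more can be done
```

The grey holder hangs by both hooks on the rail, pocket towards the robot, and I handed the job in at about 29.6 s while still pressing it on the buffer. No verdict came back, and I could not read the buffer force directly.

- **Hanging:** The last side and scene pictures show both hooks over the rail. Just before pressing, the wrist camera put the holder's centre within about 2 mm of the nose (limit 25 mm).
- **Push:** The closed fingertips press on the pocket front at nose height, and the last wrist readings were 7 to 8 N. Adding the holder's own lean and the friction at the fingertips, I estimate 9 to 10 N on the buffer. About 6 mm of travel since first contact agrees with that. A rough pixel reading of the plunger came out lower, at about 5 mm or 7.5 N.
- **First press withdrawn:** At 5 N I couldn't tell whether a finger link was on the pocket rim, so I backed off. I tilted the tool to 35° and pressed again with the tips only. The wrist torque readings fitted tip contact both times.
- **Other things:** I steered clear of the tub, bottle, mug and orange holder. They look unmoved in the pictures, but I did not measure them again at the end.

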